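# Mount the bar rest on the dovetail rail

## Task

Slide the bar rest - the green carriage with the V-shaped fork and the red knob - onto the dovetail rail from the rail's open rounded end, fully home against the blue stop block. Then turn its red clamp knob clockwise, seen from above, until it is tight, and let go. Leave the other carriage, the one with the flat plate and black knob, where it stands.

Things in the scene. Friction and masses are not known exactly. Their poses are not given: they have to be found in the camera images.
- bar_rest: Loose green dovetail channel 80 (x, along it) x 66 (y) mm, roof at z 41, 0.4-0.8 kg. Origin: centre of underside on the table; +y is the knob side (dark housing to y 80, z 36). Grip the aluminium stem at the origin: 16 thick (x), 40 wide (y), z 41-78, V fork above to z 102. Inside: 30 wide at lips (z 8), 53 at z 29, roof z 33; 3 mm side play on the rail. It slides along on the table itself.
- clamp_knob (a joint): Red knob on the bar rest, upright axis at its x 0, y 58 mm. Value in rad: 0 loose, grows clockwise from above to the stop at 1.4 = tight; starts 0-0.2. Grip bar 44 mm long, 12 thick, z 46-76 mm. At value q its length lies (0.7 - q) rad counter-clockwise of the bar rest's y axis. Friction 0.08 N m; stays where left.
- rail: Steel dovetail rail fixed on the table. Origin: on the table, mid length; x from the open rounded end (tip x -100 mm) to the blue stop block (face x 80, to x 102, 66 wide, 40 high); y to the robot's side. Head 44 mm wide, top z 29, narrowing to 24 at z 8 and below. Bar rest home: its origin at x 40, y 0, z 0 here, either way round; axes the same way puts the knob on the robot's side.
- flat_stop: The other carriage, loose, to be left alone: same green channel, housing, sizes and axes as the bar rest, but with a plain flat upright aluminium plate (16 x 54 mm, top z 97 mm) and a black knob.
There are look-alikes about, which are no part of the job. Leave any orange or pink look-alike of the bar_rest alone.

How it is judged:
By the outcome, as a careful person would: the job done as asked, in the order asked, and still so for the second after the job is handed in, with the robot touching nothing.
It also fails if it takes over 51 s, if anything falls off the work surface, if the arm or the gripper's body presses on something with over 40 N, if the wrist force passes 120 N, or if a joint passes its speed limit or range.

## Robot

A 6-joint arm with a two-finger parallel gripper is mounted at the origin on the work surface. World frame = base frame: x ahead of the robot, y to its left, z up, the work surface at z = 0. Lengths are in mm, angles in rad, forces in N, time in s.
With the tool pointing down it reaches from about 350 to 875 mm from the base axis. Payload 4.2 kg.
Tool frame: the origin (TCP) lies midway between the tips of the shut fingers; the grasp point (between the pads) lies 19 mm behind it; z points along the fingers, y is the direction in which the jaws open and shut (so a half turn about z gives the same grasp; the last joint's range is limited). The gripper opens to 85 mm and grips with 20 to 120 N. Pads are 22 mm wide; open, the fingers measure 114 mm over their backs; the gripper's body (76 mm by 85 mm) begins 54 mm behind the grasp point. The pads swing forward as they close: fully open they stand 13 mm farther back than shut.
Start: joints at [-0.935, 0.385, 0.008, 0, -1.194, -0.259], TCP at [229.98, -581.127, 231.312] pointing down, gripper open.
Joint ranges: [-3.14, 3.14], [-1.21, 2.06], [-1.07, 1.41], [-3.16, 2.05], [-2.99, -0.16], [-3.1, 3.1]. Speed limits (rad/s): [2.79, 2.79, 3.14, 3.14, 3.14, 3.14].

## Interface

Orientations are given as a unit quaternion [x, y, z, w].
In Python, from bench import arm gives the robot as it stands. The module is installed in compiled form; this text tells all that it offers.
- The arm moves only by the tool drive_tool, never from a script. Its argument "moves" is a list that holds one entry, the list of rows, each a list of 7 numbers: the opening, from 0 (shut) to 1 (fully open), then the shift along the tool's x, y, z in m, then the turn, a rotation vector about the tool's x, y, z in rad. In form: [[[hand, dx, dy, dz, wx, wy, wz], ...]]. A call has 1 to 20 rows; each row shifts and turns the pose as measured when the row begins, along the tool's axes as they then stand; what a row does not reach is not made up. A row lasts 1/10 s, in which the tool goes at most 50 mm and 8.59 degrees, less where a joint would pass 70% of its speed; a pose out of reach is approached as far as the arm can. A call with a gripper value outside its range is refused whole. The fingers move at their own pace and stop on an object; the grip force is fixed at half the most. Time passes only in rows, so rows that do not move let the fingers close. It gives the time, the measured TCP pose, the force and the opening at its end, in the units of the state.
- arm.read_state(): the state, without advancing time (a new reading comes with each control period).
- arm.get_image(name): name is "scene" or "top" or "wrist"; returns (picture, depth): 400x640x3 uint8, red, green, blue; 400x640 float32, mm along the optical axis (not along the pixel's ray), 0 where there is no reading.
- arm.camera_params(name): a dict with "fov_y" (degrees; the focal length in pixels is half the picture's height over the tangent of half this angle, whatever the lens; pixels are square), "cx", "cy" (the principal point, pixels), "k1" (the pictures are not rectified: a ray, as slopes to the right and down, at radius r is drawn at 1 + k1 r^2 times it, then the intrinsics apply), "world_from_camera" (4x4, takes a point from camera to world coordinates); the wrist camera has in their place "T_tool_cam" (4x4, takes a point from camera to tool coordinates, whose origin is the TCP and whose axes are the flange's). Camera axes: x right, y down, z forward; pixel columns grow to the right and rows downward; lengths in mm; the calibration is good to about 2 mm. A picture is of the moment at which its call begins: read the wrist's pose just before it. camera_params takes no time and is no camera call.
- arm.job_done(): hands the job in, once; it reports no verdict.
The state is a dict: "clock": time; "joints": joint angles; "joint_vel": joint speeds; "joint_efforts": joint torques, N m; "position": TCP position; "ee_rot": TCP orientation; "contact_force": force on the tool from outside, world axes, zero at the start; "wrist_torque": the same for the moment, N m; "gripper_width": finger opening in mm.
Only numpy, scipy, OpenCV 4.12 (cv2) and the standard library are available. Lean on these libraries where they do the work, as an engineer would, in place of code of your own. Each camera call takes 0.05 s, during which the arm holds its last target.

## Working session

There is one attempt and no reset: what is moved stays moved. The work goes in short steps, Python scripts to look and compute and a tool call to move; the robot and the scene stay as the last step left them, time stands still between calls to the robot, and variables do not carry over. Pictures are saved under pics/ and viewed, and the job is handed in when it is done.

Besides the shell and the picture viewer there is one more tool, called after ">>>" as name(argument=value, ...) on one line, values as JSON. drive_tool: Moves the arm, as the interface text tells. Its arguments: {"type":"object","properties":{"moves":{"type":"array","items":{"type":"array","items":{"type":"array","items":{"type":"number"}}}}},"required":["moves"]}

```bash
mkdir -p pics; ls; cat > h.py <<'E'
import numpy as np, cv2
from bench import arm
def snap(name,tag):
    s=arm.read_state(); im,d=arm.get_image(name)
    cv2.imwrite(f'pics/{tag}.png',im[:,:,::-1]); np.savez(f'pics/{tag}.npz',im=im,d=d,pos=s['position'],rot=s['ee_rot'])
    return s,im,d
def T_cam(name,pos=None,rot=None):
    p=arm.camera_params(name)
    if name!='wrist': return p,np.array(p['world_from_camera'])
    from scipy.spatial.transform import Rotation as R
    T=np.eye(4);T[:3,:3]=R.from_quat(rot).as_matrix();T[:3,3]=pos
    return p,T@np.array(p['T_tool_cam'])
def ray(p,T,uv):
    f=200/np.tan(np.radians(p['fov_y'])/2)
    K=np.array([[f,0,p['cx']],[0,f,p['cy']],[0,0,1.]])
    u=cv2.undistortPointsIter(np.array(uv,float).reshape(-1,1,2),K,np.array([p['k1'],0,0,0,0.]),None,None,(3,50,1e-10)).reshape(-1,2)
    return np.c_[u,np.ones(len(u))]
def onplane(p,T,uv,z):
    r=ray(p,T,uv)@T[:3,:3].T; o=T[:3,3]
    return o+r*((z-o[2])/r[:,2])[:,None]
def cloud(p,T,d):
    v,u=np.mgrid[0:400,0:640]; r=ray(p,T,np.c_[u.ravel(),v.ravel()])
    return ((r*d.reshape(-1,1))@T[:3,:3].T+T[:3,3]).reshape(400,640,3)
E
python3 - <<'E'
from h import *
for n in ('scene','top','wrist'): snap(n,n+'0'); print(n,arm.camera_params(n))
print(arm.read_state())
E
```

```text
pics
scene {'fov_y': 45.338485856292216, 'cx': 319.5078222533327, 'cy': 196.16117667543364, 'k1': -0.06428932664172807, 'world_from_camera': array([[ 4.70514913e-01,  7.63324906e-01, -4.42663308e-01,
         9.79520506e+02],
       [ 8.82376626e-01, -4.04052559e-01,  2.41149372e-01,
        -3.78623976e+02],
       [ 5.21607928e-03, -5.04060132e-01, -8.63652810e-01,
         1.06902424e+03],
       [ 0.00000000e+00,  0.00000000e+00,  0.00000000e+00,
         1.00000000e+00]])}
top {'fov_y': 46.191230146168856, 'cx': 320.94894592164394, 'cy': 194.75119433223776, 'k1': -0.07914992854350104, 'world_from_camera': array([[-2.57576117e-02, -9.88493835e-01,  1.49051950e-01,
         3.42092554e+02],
       [-9.99664278e-01,  2.58882109e-02, -1.06424209e-03,
        -8.77860582e+01],
       [-2.80669159e-03, -1.49029323e-01, -9.88828794e-01,
         1.00688255e+03],
       [ 0.00000000e+00,  0.00000000e+00,  0.00000000e+00,
         1.00000000e+00]])}
wrist {'fov_y': 62.36110069333371, 'cx': 316.8829570203725, 'cy': 206.40302693920574, 'k1': -0.04199872563753389, 'T_tool_cam': array([[ 3.8
[... 357 characters left out ...]
rray([-9.35421681e-01,  3.85367094e-01,  6.96475963e-03, -3.72501648e-04,
       -1.19400317e+00, -2.58617715e-01]), 'joint_vel': array([-6.46442275e-04, -1.58562007e-03,  3.76806198e-03,  7.87615770e-04,
        8.60602058e-04, -9.12285738e-05]), 'joint_efforts': array([ 2.60137119e-05, -3.92679656e+01,  1.88580859e+01,  4.18858096e+00,
       -3.45095657e-03, -1.26225976e-05]), 'position': array([ 229.81352937, -580.74861236,  230.48737612]), 'ee_rot': array([-1.87198776e-01,  9.82321709e-01,  8.00376166e-04, -1.91671420e-04]), 'contact_force': array([ 0.27879325, -0.15838777, -0.4694146 ]), 'wrist_torque': array([-0.02250405, -0.00190791, -0.04313691]), 'gripper_width': 85.53199943022703}
```

View pics/scene0.png

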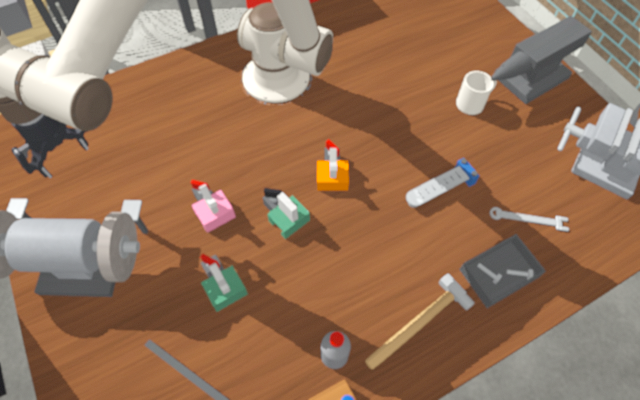

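View pics/top0.png

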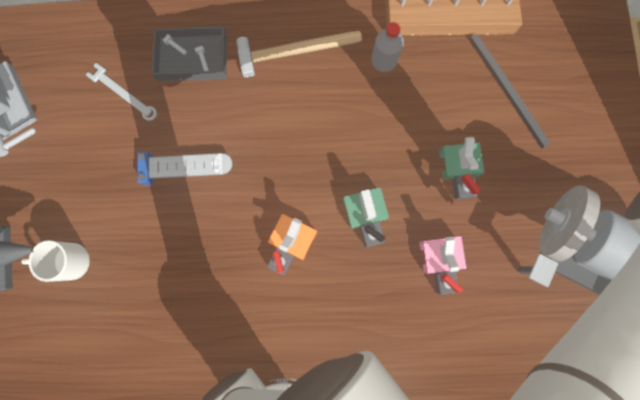

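View pics/wrist0.png

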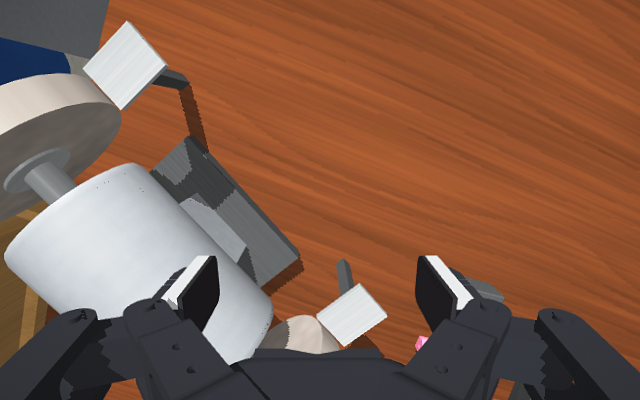

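The candidates in the top image are green with a red knob (463,160), green with a black knob (366,208), orange (293,237) and pink (443,255). Only (463,160) is green with a red knob, so I take it as the bar rest. The rail runs from its rounded tip at (230,163) to the blue block at (145,168). Next I'll check an enlarged crop and measure.

```bash
python3 - <<'E'
from h import *
z=np.load('pics/top0.npz'); im,d=z['im'],z['d']
c1=cv2.resize(im[120:220,420:520,::-1],(400,400),interpolation=cv2.INTER_CUBIC)
c2=cv2.resize(im[120:220,130:230,::-1],(400,400),interpolation=cv2.INTER_CUBIC)
cv2.imwrite('pics/crop_top.png',np.hstack([c1,c2]))
zs=np.load('pics/scene0.npz')
c3=cv2.resize(zs['im'][240:320,180:260,::-1],(400,400),interpolation=cv2.INTER_CUBIC)
c4=cv2.resize(zs['im'][150:220,400:500,::-1],(400,280),interpolation=cv2.INTER_CUBIC)
c4=np.vstack([c4,np.zeros((120,400,3),np.uint8)])
cv2.imwrite('pics/crop_scene.png',np.hstack([c3,c4]))
def rect(P,n):
    r=cv2.minAreaRect(P[:,:2].astype(np.float32)); print(n,len(P),'c',np.round(r[0],1),'size',np.round(r[1],1),'ang',round(r[2],2)); return r
for name,npz in(('top',z),('scene',zs)):
    p,T=T_cam(name); C=cloud(p,T,npz['d']); hsv=cv2.cvtColor(npz['im'],cv2.COLOR_RGB2HSV)
    H,S,V=[hsv[...,i].astype(int) for i in range(3)]
    Z=C[...,2]
    reg=(C[...,0]>350)&(C[...,0]<600)&(C[...,1]<-150)&(C[...,1]>-500)
    g=(H>60)&(H<95)&(S>70)
    n,l,st,ce=cv2.connectedComponentsWithStats(g.astype(np.uint8))
    for i in range(1,n):
        if st[i,4]>150:
            m=(l==i); P=C[m]; print(name,'green comp',ce[i],st[i,4], 'z pct',np.percentile(P[:,2],[5,25,50,75,95]).round(1))
            roof=m&(abs(Z-41)<5); rect(C[roof],'roof depth')
            v,u=np.nonzero(roof); rect(onplane(p,T,np.c_[u,v],41),'roof ray')
    red=((H<6)|(H>174))&(S>150)&(V>90)
    n,l,st,ce=cv2.connectedComponentsWithStats(red.astype(np.uint8))
    for i in range(1,n):
        if st[i,4]>20:
            P=C[l==i]; print(name,'red',ce[i],st[i,4],np.median(P,0).round(1)); rect(P,'red')
    b=(H>100)&(H<125)&(S>120)
    n,l,st,ce=cv2.connectedComponentsWithStats(b.astype(np.uint8))
    for i in range(1,n):
        if st[i,4]>60:
            P=C[l==i]; print(name,'blue',ce[i],st[i,4],np.median(P,0).round(1)); rect(P[P[:,2]>35],'blue top')
    box=(S<70)&(abs(Z-29)<4)&(C[...,1]>0)&(C[...,1]<300)&(C[...,0]>300)&(C[...,0]<560)
    n,l,st,ce=cv2.connectedComponentsWithStats(box.astype(np.uint8))
    for i in range(1,n):
        if st[i,4]>200: 
            print(ce[i]); rect(C[l==i],'rail top depth'); v,u=np.nonzero(l==i); r=rect(onplane(p,T,np.c_[u,v],29),'rail ray'); print(cv2.boxPoints(r))
E
```

```text
top red [392.66206897  29.13103448] 145 [ 798.6 -238.7  149.8]
red 145 c [ 579.5 -160. ] size [ 24.3 495.7] ang 70.27
top red [471.02649007 184.06622517] 151 [ 496.5 -394.9   74.6]
red 151 c [ 430.8 -242.1] size [ 39.8 353.6] ang 23.47
top red [277.71 260.9 ] 100 [353.7  -0.6  75.5]
red 100 c [355.    0.7] size [46.  15.9] ang 24.37
top red [452.75213675 283.76923077] 117 [ 298.  -344.5   75.3]
red 117 c [ 299.4 -343.2] size [42.  11.3] ang 50.05
top blue [142.55172414 166.64367816] 87 [558.  290.   39.6]
blue top 87 c [555.5 289.7] size [32.3 16. ] ang 3.07
[187.67432432 170.25675676]
rail top depth 740 c [549.2 191.8] size [ 21.7 181.7] ang 0.04
rail ray 740 c [549.6 191.8] size [ 22.1 180.4] ang 0.59
[[537.56934 281.85565]
 [539.4275  101.47658]
 [561.5508  101.70447]
 [559.6926  282.08356]]
scene green comp [288.47147147 218.75375375] 666 z pct [12.2 34.7 39.4 41.4 43.4]
roof depth 483 c [ 459.1 -182.2] size [68.1 80.9] ang 13.39
roof ray 483 c [ 460.4 -183. ] size [67.7 79.6] ang 13.76
scene green comp [224.39583333 289.27412281] 912 z pct [12.8 38.4 40.6 42.2 44.3]
roof depth 7
[... 350 characters left out ...]
96.08450704 183.45070423] 71 [ 294.2 -352.5   73.5]
red 71 c [ 268.6 -345.4] size [30.3 72.1] ang 86.61
scene red [207.55172414 259.25287356] 87 [ 495.2 -400.4   75.2]
red 87 c [ 497.3 -397.5] size [40.4 10.1] ang 36.03
scene red [336.36526946 338.78443114] 167 [ 801.  -241.5  149.6]
red 167 c [ 881.5 -296.5] size [ 25.1 254.6] ang 55.66
scene blue [468.04571429 172.16571429] 175 [566.1 283.4  38.3]
blue top 125 c [776.7 -29.8] size [ 59.2 804.8] ang 34.39
[435.35760171 182.2869379 ]
rail top depth 467 c [548.9 190.4] size [ 24.8 181.2] ang 1.3
rail ray 467 c [549.  190.7] size [ 23.9 180.2] ang 0.81
[[535.8081  280.6098 ]
 [538.36865 100.42164]
 [562.27454 100.76135]
 [559.714   280.94952]]
```

```bash
sleep 1
```

```text
(no output)
```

View pics/crop_top.png

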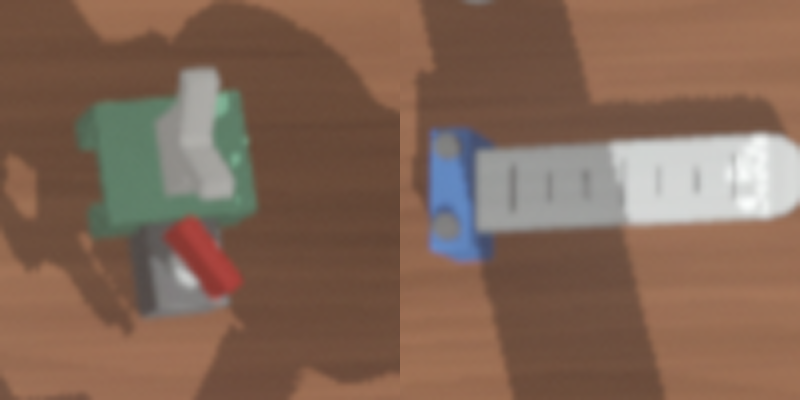

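View pics/crop_scene.png

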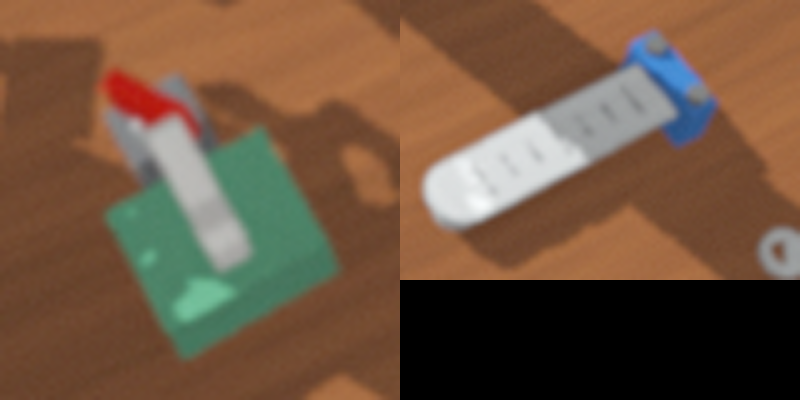

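The crops confirm it: green, V fork, red knob. I'll refine the rail and bar rest poses, since the rail mask caught only half its width.

```bash
python3 - <<'E'
from h import *
def rect(P,n):
    r=cv2.minAreaRect(P[:,:2].astype(np.float32)); print(n,len(P),'c',np.round(r[0],1),'size',np.round(r[1],1),'ang',round(r[2],2)); return r
for name in('top','scene'):
    npz=np.load(f'pics/{name}0.npz'); p,T=T_cam(name); C=cloud(p,T,npz['d'])
    hsv=cv2.cvtColor(npz['im'],cv2.COLOR_RGB2HSV);H,S,V=[hsv[...,i].astype(int) for i in range(3)]
    X,Y,Z=np.moveaxis(C,2,0)
    m=(Z>24)&(Z<34)&(X>500)&(X<600)&(Y>60)&(Y<277)
    print(name,np.median(Z[m]), 'table', np.median(Z[(X>500)&(X<600)&(Y>0)&(Y<60)]))
    n,l,st,ce=cv2.connectedComponentsWithStats(m.astype(np.uint8)); i=1+np.argmax(st[1:,4]); m=l==i
    v,u=np.nonzero(m); P=onplane(p,T,np.c_[u,v],29); rect(P,'rail ray'); rect(C[m],'rail depth')
    # midline: per-Y bins
    mid=[]
    for y in range(110,270,8):
        q=P[abs(P[:,1]-y)<4]; mid.append((y,q[:,0].min(),q[:,0].max()))
    mid=np.array(mid); print('width',np.median(mid[:,2]-mid[:,1]),'near fit',np.polyfit(mid[:,0],mid[:,1],1),'far',np.polyfit(mid[:,0],mid[:,2],1),'mid',np.polyfit(mid[:,0],mid[:,1:].mean(1),1))
    print('tip Y',P[:,1].min(),'end',P[:,1].max())
    m=(Z>35)&(Z<46)&(X>500)&(X<600)&(Y>265)&(Y<330)
    v,u=np.nonzero(m);P=onplane(p,T,np.c_[u,v],40);r=rect(P,'block');print(cv2.boxPoints(r).round(1).tolist())
    g=(H>55)&(H<95)&(S>40)&(Z>36)&(Z<46)&(X>480)&(X<620)&(Y<-320)&(Y>-460)
    v,u=np.nonzero(g);P=onplane(p,T,np.c_[u,v],41);r=rect(P,'roof');print(cv2.boxPoints(r).round(1).tolist())
    m=(Z>92)&(Z<112)&(X>480)&(X<620)&(Y<-320)&(Y>-460)
    rect(C[m],'forktop'); 
    m=((H<8)|(H>172))&(S>130)&(Z>68)&(Z<84)&(X>460)&(X<540)&(Y<-340)
    v,u=np.nonzero(m);r=rect(onplane(p,T,np.c_[u,v],76),'knob'); print(cv2.boxPoints(r).round(1).tolist())
E
```

```text
top 28.70096543523323 table -0.14558018915067805
rail ray 1552 c [561.9 189.6] size [ 44.8 176.1] ang 1.26
rail depth 1552 c [562.1 189.2] size [ 45.1 176.2] ang 1.56
width 41.79797714356005 near fit [-2.70714599e-02  5.45573375e+02] far [-3.06975039e-02  5.87911067e+02] mid [-2.88844819e-02  5.66742221e+02]
tip Y 101.65537932353693 end 277.3892186538027
block 277 c [558.8 290. ] size [64.4 19.7] ang 2.03
[[526.2999877929688, 298.70001220703125], [527.0, 279.0], [591.4000244140625, 281.29998779296875], [590.7000122070312, 301.0]]
roof 692 c [ 555.9 -392.2] size [65.1 80.9] ang 4.55
[[520.2999877929688, -354.3999938964844], [526.7000122070312, -435.0], [591.5999755859375, -429.8999938964844], [585.2000122070312, -349.29998779296875]]
forktop 132 c [ 557.2 -392.4] size [64.8 17.4] ang 4.58
knob 134 c [ 497.8 -394.9] size [42.7 14.1] ang 36.08
[[476.3999938964844, -401.79998779296875], [484.70001220703125, -413.20001220703125], [519.2000122070312, -388.1000061035156], [510.8999938964844, -376.6000061035156]]
scene 28.37788944518934 table -0.6669374523125953
rail ray 983 c [560.8 189.9] 
[... 202 characters left out ...]
1037146e-02  5.67034286e+02]
tip Y 99.7546888450268 end 279.43616814163215
block 187 c [559.4 288.5] size [66.4 24.8] ang 1.34
[[526.0, 300.20001220703125], [526.5999755859375, 275.29998779296875], [592.9000244140625, 276.8999938964844], [592.2999877929688, 301.70001220703125]]
roof 788 c [ 555.5 -393.2] size [70.3 78.3] ang 4.46
[[517.4000244140625, -356.8999938964844], [523.5, -435.0], [593.5999755859375, -429.5], [587.5, -351.3999938964844]]
forktop 103 c [ 555.2 -392.9] size [68.1 14.2] ang 3.84
knob 81 c [ 499.  -397.3] size [42.6 12.2] ang 35.36
[[478.1000061035156, -404.70001220703125], [485.20001220703125, -414.6000061035156], [519.9000244140625, -390.0], [512.9000244140625, -380.0]]
```

Measurements (world):
- **Rail:** origin about (560.7, 200), x axis at 91.8°.
- **Bar rest:** about (555.8, -392.8), x axis at 94.5°. The knob is on the robot's side at q≈0.15.
- **Flat stop:** about (460, -183). It juts into the straight path, so I'll detour outward.

First I'll move to a hover.

>>> drive_tool(moves=[[[1,0,0,0,0,0,0.149],[1,0,0,0,0,0,0.149],[1,-0.034,0.016,0,0,0,0],[1,-0.034,0.016,0,0,0,0],[1,-0.034,0.016,0,0,0,0],[1,-0.034,0.016,0,0,0,0],[1,-0.034,0.016,0,0,0,0],[1,-0.034,0.016,0,0,0,0],[1,-0.034,0.016,0,0,0,0],[1,-0.034,0.016,0,0,0,0],[1,-0.034,0.016,0,0,0,0],[1,-0.034,0.016,0,0,0,0],[1,0,0,0,0,0,0]]])

```text
clock: 1.45
position: [568.2, -389.8, 223.3]
ee_rot: [-0.032, 0.999, 0.005, -0.004]
contact_force: [-0.3, -0.3, 0.3]
gripper_width: 85.5
```

```bash
cat >> h.py <<'E'
from scipy.spatial.transform import Rotation as R
def to(x,y,z,yaw):
    s=arm.read_state(); M=R.from_quat(s['ee_rot']).as_matrix(); p=s['position']
    cur=np.degrees(np.arctan2(M[1,1],M[0,1]))
    th=np.radians(yaw); Y=np.array([np.cos(th),np.sin(th),0]);Z=np.array([0,0,-1.]);X=np.cross(Y,Z)
    G=np.c_[X,Y,Z]; d=np.array([x,y,z])-p
    rv=R.from_matrix(M.T@G).as_rotvec()
    print('t',round(s['clock'],2),'pos',p.round(1),'yaw',cur.round(2),'zax',M[:,2].round(4),'w',round(s['gripper_width'],1),'F',s['contact_force'].round(1),'j6',s['joints'][5].round(2))
    print('rotvec first',rv.round(4),'shift cur axes',(M.T@d).round(1),'shift goal axes',(G.T@d).round(1))
E
python3 - <<'E'
from h import *
to(555.8,-392.8,46,94.5)
s,im,d=snap('wrist','wrist1'); to(555.8,-392.8,46,94.5)
E
```

```text
t 1.45 pos [ 568.2 -389.8  223.3] yaw 93.62 zax [-0.0083  0.0099 -0.9999] w 85.5 F [-0.3 -0.3  0.3] j6 -1.14
rotvec first [ 0.0105 -0.0076 -0.0154] shift cur axes [ 11.2  -4.1 177.4] shift goal axes [ 12.6  -2.  177.3]
t 1.5 pos [ 566.6 -390.7  223.4] yaw 93.54 zax [-0.0093  0.0101 -0.9999] w 85.4 F [-0.3 -0.6 -0.4] j6 -1.13
rotvec first [ 0.0108 -0.0086 -0.0167] shift cur axes [  9.3  -3.4 177.5] shift goal axes [ 10.9  -1.3 177.4]
```

View pics/wrist1.png

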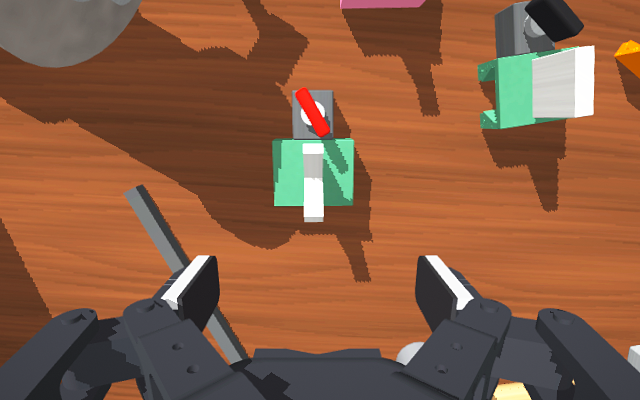

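The wrist view shows the bar rest centred at about (313,172), fork upright, knob at (313,112). The flat stop is at upper right. I'll measure its pose from here.

```bash
cat > m.py <<'E'
from h import *
def rect(P,n):
    r=cv2.minAreaRect(P[:,:2].astype(np.float32)); print(n,len(P),'c',np.round(r[0],1),'size',np.round(r[1],1),'ang',round(r[2],2)); return r
def meas(tag,cx,cy,rad=80):
    z=np.load(f'pics/{tag}.npz'); name=''.join(c for c in tag if not c.isdigit())
    p,T=T_cam(name,z['pos'],z['rot']); C=cloud(p,T,z['d']); X,Y,Z=np.moveaxis(C,2,0)
    hsv=cv2.cvtColor(z['im'],cv2.COLOR_RGB2HSV);H,S,V=[hsv[...,i].astype(int) for i in range(3)]
    near=(np.hypot(X-cx,Y-cy)<rad)
    def ma(m,zz,n):
        if m.sum()<15: print(n,'none');return
        k,l,st,ce=cv2.connectedComponentsWithStats(m.astype(np.uint8)); 
        v,u=np.nonzero(m);P=onplane(p,T,np.c_[u,v],zz);rect(P,n+' zmed %.1f'%np.median(Z[m]))
    ma(near&(H>55)&(H<95)&(S>40)&(Z>36)&(Z<46),41,'roof')
    ma(near&(S<40)&(Z>97)&(Z<107),102,'forktop')
    ma(near&((H<8)|(H>172))&(S>130)&(Z>70)&(Z<82),76,'knobtop')
    ma(near&(S<60)&(Z>31)&(Z<41)&(H>0),36,'housing')
E
python3 - <<'E'
from m import *
meas('wrist1',550,-393,90); print(arm.read_state()['joints'].round(3))
E
```

```text
roof zmed 40.6 4059 c [ 554.4 -392.4] size [65.  79.4] ang 3.58
forktop zmed 99.3 391 c [ 553.8 -392.4] size [61.  15.1] ang 3.84
knobtop zmed 75.4 696 c [ 497.1 -396.3] size [43.1 11.7] ang 33.97
housing zmed 35.5 1172 c [ 531.9 -394.2] size [112.8  38.9] ang 4.21
[-0.372  0.505  0.185 -0.006 -1.263 -1.135]
```

```bash
python3 - <<'E'
from h import *
to(554.6,-392.5,46,94.0)
E
```

```text
t 1.5 pos [ 566.6 -390.7  223.4] yaw 93.54 zax [-0.0093  0.0101 -0.9999] w 85.4 F [-0.3 -0.6 -0.4] j6 -1.13
rotvec first [ 0.0107 -0.0087 -0.0079] shift cur axes [ 10.5  -3.  177.5] shift goal axes [ 12.1  -1.  177.4]
```

>>> drive_tool(moves=[[[1,0.012,-0.001,0,0.011,-0.009,-0.008],[1,0,0,0.03,0,0,0],[1,0,0,0.03,0,0,0],[1,0,0,0.02,0,0,0],[1,0,0,0,0,0,0]]])

```text
clock: 2.0
position: [550.4, -394.7, 141.5]
ee_rot: [-0.034, 0.999, -0.0, -0.0]
contact_force: [-0.3, -0.3, -0.9]
gripper_width: 85.5
```

```bash
python3 - <<'E'
from h import *
to(554.6,-392.5,46,94.0)
E
```

```text
t 2.0 pos [ 550.4 -394.7  141.5] yaw 93.85 zax [ 0.e+00 -7.e-04 -1.e+00] w 85.5 F [-0.3 -0.3 -0.9] j6 -1.12
rotvec first [-0.0007 -0.     -0.0027] shift cur axes [-4.3  2.  95.5] shift goal axes [-4.3  1.9 95.5]
```

>>> drive_tool(moves=[[[1,-0.004,0.002,0,0,0,-0.002],[1,0,0,0.025,0,0,0],[1,0,0,0.025,0,0,0],[1,0,0,0.02,0,0,0],[1,0,0,0.012,0,0,0],[1,0,0,0,0,0,0]]])

```text
clock: 2.6
position: [558.3, -397.3, 66.8]
ee_rot: [-0.034, 0.999, -0.005, 0.006]
contact_force: [-0.5, -0.5, 1.2]
gripper_width: 85.3
```

```bash
python3 - <<'E'
from h import *
to(554.6,-392.5,46,94.0)
E
```

```text
t 2.6 pos [ 558.3 -397.3   66.8] yaw 93.89 zax [ 0.0133 -0.0092 -0.9999] w 85.3 F [-0.5 -0.5  1.2] j6 -1.12
rotvec first [-0.0101  0.0126 -0.0018] shift cur axes [ 3.6  5.2 20.7] shift goal axes [ 3.4  5.  20.8]
```

>>> drive_tool(moves=[[[1,0.003,0.005,0,-0.01,0.012,0],[1,0,0,0,0,0,0],[1,0,0,0,0,0,0]]])

```text
clock: 2.9
position: [556.8, -393.3, 70.8]
ee_rot: [-0.034, 0.999, -0.001, 0.002]
contact_force: [0.1, 0.1, -0.2]
gripper_width: 85.4
```

```bash
python3 - <<'E'
from h import *
to(554.6,-392.5,46,94.0)
E
```

```text
t 2.9 pos [ 556.8 -393.3   70.8] yaw 93.93 zax [ 0.005  -0.0025 -1.    ] w 85.4 F [ 0.1  0.1 -0.2] j6 -1.12
rotvec first [-0.0028  0.0049 -0.0011] shift cur axes [ 2.3  1.  24.8] shift goal axes [ 2.1  0.9 24.8]
```

>>> drive_tool(moves=[[[1,0.002,0.001,0.01,-0.003,0.005,0],[1,0,0,0.008,0,0,0],[1,0,0,0.005,0,0,0],[1,0,0,0,0,0,0],[1,0,0,0,0,0,0]]])

```text
clock: 3.4
position: [555.1, -392.5, 47.0]
ee_rot: [-0.034, 0.999, -0.0, 0.001]
contact_force: [-0.4, 0.1, 1.1]
gripper_width: 85.6
```

```bash
python3 - <<'E'
from h import *
to(554.6,-392.5,46,94.0)
snap('wrist','wrist2')
E
```

```text
t 3.4 pos [ 555.1 -392.5   47. ] yaw 93.95 zax [ 1.1e-03 -4.0e-04 -1.0e+00] w 85.6 F [-0.4  0.1  1.1] j6 -1.12
rotvec first [-0.0005  0.0011 -0.001 ] shift cur axes [0.5 0.1 1. ] shift goal axes [0.5 0.1 1. ]
```

View pics/wrist2.png

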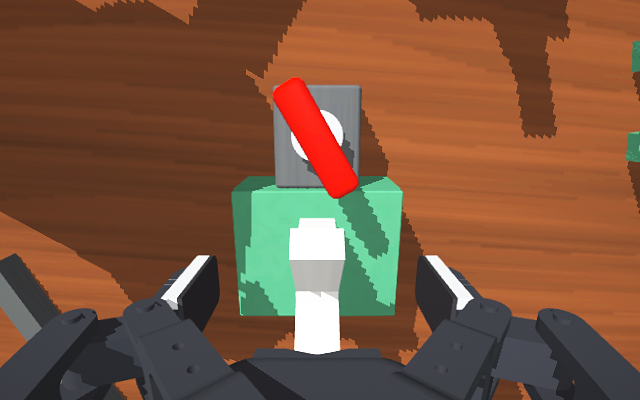

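The stem is centred between the open pads (column ~317), with the pads at columns ~215 and ~420. Closing now.

>>> drive_tool(moves=[[[0,0,0,0,0,0,0],[0,0,0,0,0,0,0],[0,0,0,0,0,0,0],[0,0,0,0,0,0,0],[0,0,0,0,0,0,0],[0,0,0,0,0,0,0],[0,0,0,0,0,0,0],[0,0,0,0,0,0,0]]])

```text
clock: 4.25
position: [555.6, -392.7, 47.8]
ee_rot: [-0.034, 0.999, -0.0, 0.001]
contact_force: [0.1, -0.6, 0.3]
gripper_width: 15.1
```

```bash
python3 - <<'E'
from h import *
to(600,-392.5,46,92)
snap('wrist','wrist3')
from m import meas
meas('wrist3',550,-393,90)
E
```

```text
t 4.25 pos [ 555.6 -392.7   47.8] yaw 93.95 zax [ 2.5e-03 -9.0e-04 -1.0e+00] w 15.1 F [ 0.1 -0.6  0.3] j6 -1.12
rotvec first [-0.001   0.0025  0.0341] shift cur axes [-44.3  -2.9   1.9] shift goal axes [-44.3  -1.4   1.8]
roof zmed 40.6 10736 c [ 546.9 -392.7] size [58.3 79. ] ang 4.0
forktop zmed 102.6 8029 c [ 545.6 -392.9] size [49.9 95.3] ang 4.04
knobtop zmed 75.3 4196 c [ 497.3 -396.2] size [42.5 11.6] ang 33.83
housing zmed 35.6 4269 c [ 525.5 -390.3] size [104.7  44.6] ang 12.33
```

View pics/wrist3.png

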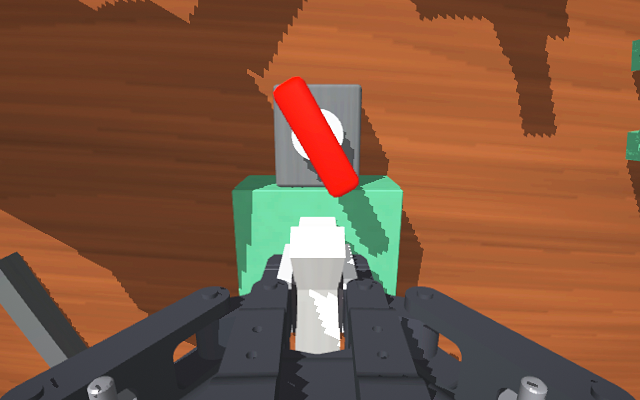

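Gripped at 15 mm width, with the knob at q≈0.18. I'll lift slightly and swing outward around the flat stop.

>>> drive_tool(moves=[[[0,0,0,-0.008,0,0,0.018],[0,0,0,-0.007,0,0,0.018],[0,0,0,0,0,0,0],[0,-0.01,0.01,0,0,0,0],[0,-0.015,0.015,0,0,0,0],[0,-0.015,0.02,0,0,0,0],[0,-0.01,0.02,0,0,0,0],[0,0,0,0,0,0,0],[0,0,0,0,0,0,0]]])

```text
clock: 5.2
position: [604.1, -319.6, 58.6]
ee_rot: [-0.013, 1.0, 0.003, -0.002]
contact_force: [-1.3, -0.3, -4.4]
gripper_width: 15.3
```

```bash
python3 - <<'E'
from h import *
to(612,-80,62,91.8)
E
```

```text
t 5.2 pos [ 604.1 -319.6   58.6] yaw 91.51 zax [-0.0047  0.0056 -1.    ] w 15.3 F [-1.3 -0.3 -4.4] j6 -1.29
rotvec first [ 0.0057 -0.0045 -0.005 ] shift cur axes [-14.3 239.3  -2.1] shift goal axes [-15.5 239.2  -3.4]
```

>>> drive_tool(moves=[[[0,-0.01,0.01,-0.004,0.006,-0.004,-0.005],[0,-0.005,0.018,0,0,0,0],[0,0,0.02,0,0,0,0],[0,0,0.02,0,0,0,0],[0,0,0.02,0,0,0,0],[0,0,0.02,0,0,0,0],[0,0,0.02,0,0,0,0],[0,0,0.02,0,0,0,0],[0,0,0.02,0,0,0,0],[0,0,0.02,0,0,0,0],[0,0,0.02,0,0,0,0],[0,0,0.01,0,0,0,0],[0,0,0,0,0,0,0],[0,0,0,0,0,0,0]]])

```text
clock: 6.6
position: [614.2, -83.2, 64.6]
ee_rot: [-0.015, 1.0, 0.0, 0.002]
contact_force: [-0.4, -1.2, -4.5]
gripper_width: 15.2
```

```bash
python3 - <<'E'
from h import *
to(566,25,62,91.8)
E
```

```text
t 6.6 pos [614.2 -83.2  64.6] yaw 91.75 zax [ 3.7e-03  9.0e-04 -1.0e+00] w 15.2 F [-0.4 -1.2 -4.5] j6 -1.67
rotvec first [ 0.0008  0.0037 -0.0009] shift cur axes [ 44.9 109.6   2.5] shift goal axes [ 44.8 109.7   2.6]
```

>>> drive_tool(moves=[[[0,0.005,0.01,0,0,0.004,0],[0,0.01,0.02,0,0,0,0],[0,0.01,0.02,0,0,0,0],[0,0.01,0.02,0,0,0,0],[0,0.007,0.015,0,0,0,0],[0,0.003,0.012,0,0,0,0],[0,0,0,0,0,0,0],[0,0,0,0,0,0,0],[0,0,0,0,0,0,0]]])

```text
clock: 7.5
position: [564.1, 12.0, 64.8]
ee_rot: [-0.01, 1.0, 0.0, -0.0]
contact_force: [0.6, 0.2, -4.7]
gripper_width: 15.0
```

```bash
python3 - <<'E'
from h import *
to(566,25,48,91.8)
snap('top','top2'); snap('wrist','wrist4'); to(566,25,48,91.8)
E
```

```text
t 7.5 pos [564.1  12.   64.8] yaw 91.17 zax [-6.e-04  1.e-04 -1.e+00] w 15.0 F [ 0.6  0.2 -4.7] j6 -1.86
rotvec first [ 0.0001 -0.0006 -0.0111] shift cur axes [-2.2 13.  16.8] shift goal axes [-2.3 13.  16.8]
t 7.6 pos [564.   11.8  64.8] yaw 91.15 zax [-7.e-04  1.e-04 -1.e+00] w 15.3 F [-0.1 -0.3 -4.6] j6 -1.86
rotvec first [ 0.0001 -0.0007 -0.0114] shift cur axes [-2.2 13.1 16.8] shift goal axes [-2.4 13.1 16.8]
```

View pics/top2.png

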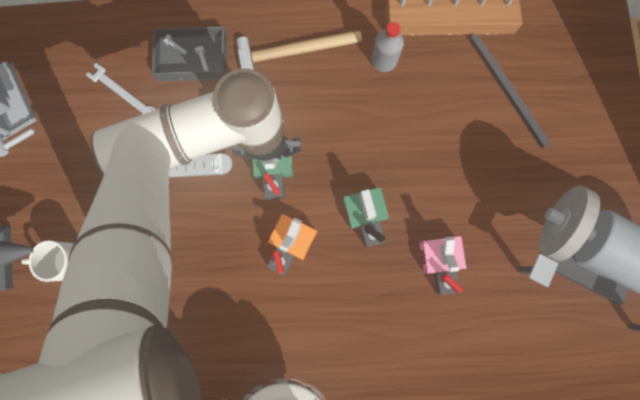

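View pics/wrist4.png

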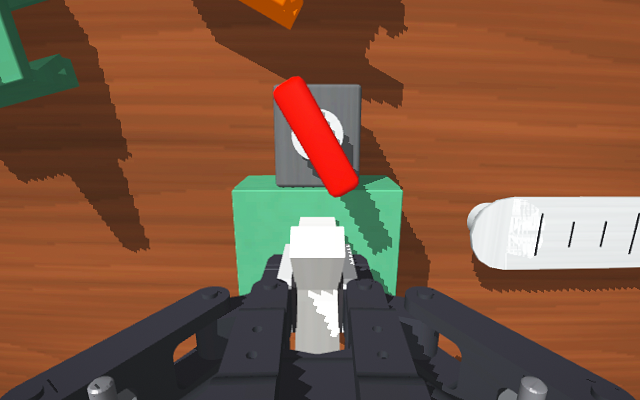

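The bar rest hangs 17 mm clear in front of the rounded rail end (wrist px ~(480,235)). The flat stop hasn't moved. I'll measure the rail from the wrist camera and compare it with the held part.

```bash
cat > rail.py <<'E'
from h import *
def rail(tag):
    z=np.load(f'pics/{tag}.npz');p,T=T_cam('wrist',z['pos'],z['rot']);C=cloud(p,T,z['d']);X,Y,Z=np.moveaxis(C,2,0)
    m=(Z>24)&(Z<34)&(X>520)&(X<600)&(Y>70)&(Y<260)
    m=cv2.morphologyEx(m.astype(np.uint8),cv2.MORPH_OPEN,np.ones((5,5),np.uint8))
    v,u=np.nonzero(m);P=onplane(p,T,np.c_[u,v],29);print('railpx',len(P),'z',np.median(Z[m>0]).round(1),'tipY',P[:,1].min().round(1),'Ymax',P[:,1].max().round(1))
    mid=[]
    for y in np.arange(P[:,1].min()+25,P[:,1].max()-4,3):
        q=P[abs(P[:,1]-y)<1.5]
        if len(q)>5: mid.append((y,q[:,0].min(),q[:,0].max()))
    mid=np.array(mid); f=np.polyfit(mid[:,0],mid[:,1:].mean(1),1); print('width',np.median(mid[:,2]-mid[:,1]).round(1),'x@y=100',np.polyval(f,100).round(1),'slope',f[0].round(4),'near',np.polyfit(mid[:,0],mid[:,1],1).round(4),'far',np.polyfit(mid[:,0],mid[:,2],1).round(4))
E
python3 - <<'E'
from rail import *
from m import rect
rail('wrist4')
z=np.load('pics/wrist4.npz');p,T=T_cam('wrist',z['pos'],z['rot'])
dz=64.8-47.8
C=cloud(p,T,z['d']);X,Y,Z=np.moveaxis(C,2,0)
hsv=cv2.cvtColor(z['im'],cv2.COLOR_RGB2HSV);H,S,V=[hsv[...,i].astype(int) for i in range(3)]
near=np.hypot(X-530,Y-12)<90
g=near&(H>55)&(H<95)&(S>40)&(abs(Z-41-dz)<5); v,u=np.nonzero(g); P=onplane(p,T,np.c_[u,v],41+dz); rect(P,'roof z%.1f'%np.median(Z[g]))
k=near&((H<8)|(H>172))&(S>130)&(abs(Z-76-dz)<6); v,u=np.nonzero(k); rect(onplane(p,T,np.c_[u,v],76+dz),'knob z%.1f'%np.median(Z[k]))
# roof front edge line (knob side): min x per y
mn=[(y,P[abs(P[:,1]-y)<1][:,0].min()) for y in range(-24,46,3) if (abs(P[:,1]-y)<1).any()]
mn=np.array(mn); print(np.polyfit(mn[:,0],mn[:,1],1)); print(P[:,1].min(),P[:,1].max())
for x in (528,535,545): q=P[abs(P[:,0]-x)<1]; print(x,q[:,1].min().round(1),q[:,1].max().round(1))
E
```

```text
railpx 11533 z 28.6 tipY 100.2 Ymax 210.8
width 44.1 x@y=100 559.2 slope 0.0154 near [6.430000e-02 5.282729e+02] far [-3.340000e-02  5.871359e+02]
roof z57.7 10735 c [552.1  12.2] size [64.7 79.1] ang 1.16
knob z92.5 4215 c [505.7  11.1] size [42.6 11.6] ang 31.03
[-8.96603727e-03  5.29686374e+02]
-27.733315911921746 52.19854878262183
528 44.4 44.4
535 -27.7 51.0
545 -27.3 51.3
```

```bash
python3 - <<'E'
from rail import *
z=np.load('pics/wrist4.npz');p,T=T_cam('wrist',z['pos'],z['rot']);C=cloud(p,T,z['d']);X,Y,Z=np.moveaxis(C,2,0)
m=(Z>24)&(Z<34)&(X>520)&(X<600)&(Y>70)&(Y<260)
v,u=np.nonzero(m);P=onplane(p,T,np.c_[u,v],29)
for y in range(105,215,8):
    q=P[abs(P[:,1]-y)<1.5]; print(y,len(q),q[:,0].min().round(1),q[:,0].max().round(1),(q[:,0].min()/2+q[:,0].max()/2).round(1))
E
```

```text
105 223 545.4 574.0 559.7
113 330 540.0 580.3 560.1
121 364 538.7 582.2 560.4
129 365 538.5 582.7 560.6
137 366 538.3 582.7 560.5
145 358 538.1 582.6 560.4
153 352 538.0 581.9 559.9
161 346 537.8 581.8 559.8
169 338 537.6 581.8 559.7
177 334 537.4 581.1 559.2
185 342 536.6 581.0 558.8
193 333 536.5 581.0 558.7
201 249 542.3 580.3 561.3
209 49 569.7 580.3 575.0
```

The wrist view gives the rail centreline at x ≈ 560.5 at y=125 (slope −0.03). The fixed cameras say ~563, so I'll use ~561.2 and lower the bar rest in front of the tip.

>>> drive_tool(moves=[[[0,0,0.004,0.006,0,0,-0.01],[0,0,0.004,0.006,0,0,0],[0,0,0,0.003,0,0,0],[0,0,0,0,0,0,0],[0,0,0,0,0,0,0]]])

```text
clock: 8.1
position: [563.9, 19.3, 47.8]
ee_rot: [-0.015, 1.0, -0.0, -0.001]
contact_force: [-1.5, -0.7, -0.0]
gripper_width: 15.0
```

```bash
python3 - <<'E'
from h import *
to(564.0,30,48.0,91.7)
E
```

```text
t 8.1 pos [563.9  19.3  47.8] yaw 91.66 zax [-2.e-03 -5.e-04 -1.e+00] w 15.0 F [-1.5 -0.7 -0. ] j6 -1.86
rotvec first [-0.0004 -0.002  -0.0006] shift cur axes [-0.4 10.6 -0.2] shift goal axes [-0.4 10.6 -0.2]
```

It's resting on the table. Now I'll slide towards the tip and watch the force.

>>> drive_tool(moves=[[[0,0,0.008,0,0,0,0],[0,0,0.01,0,0,0,0],[0,0,0.01,0,0,0,0],[0,0,0.005,0,0,0,0],[0,0,0,0,0,0,0],[0,0,0,0,0,0,0]]])

```text
clock: 8.7
position: [563.4, 56.4, 48.2]
ee_rot: [-0.015, 1.0, 0.0, -0.0]
contact_force: [-0.5, -0.6, -4.2]
gripper_width: 15.3
```

```bash
python3 - <<'E'
from h import *
to(563.2,52,48.0,91.7)
snap('wrist','wrist5')
z=np.load('pics/wrist5.npz');p,T=T_cam('wrist',z['pos'],z['rot']);C=cloud(p,T,z['d']);X,Y,Z=np.moveaxis(C,2,0)
m=(Z>24)&(Z<34)&(X>520)&(X<600)&(Y>100)&(Y<260)
v,u=np.nonzero(m);P=onplane(p,T,np.c_[u,v],29)
for y in range(105,215,16):
    q=P[abs(P[:,1]-y)<1.5]; print(y,len(q),q[:,0].min().round(1),q[:,0].max().round(1),(q[:,0].min()/2+q[:,0].max()/2).round(1))
from m import meas
meas('wrist5',530,50,90)
E
```

```text
t 8.7 pos [563.4  56.4  48.2] yaw 91.75 zax [-4.e-04  2.e-04 -1.e+00] w 15.3 F [-0.5 -0.6 -4.2] j6 -1.93
rotvec first [ 0.0002 -0.0004  0.0008] shift cur axes [ 0.4 -4.4  0.2] shift goal axes [ 0.3 -4.4  0.2]
105 255 545.9 573.9 559.9
121 438 538.5 582.4 560.5
137 438 538.0 582.1 560.1
153 429 538.1 581.8 559.9
169 421 537.6 581.5 559.5
185 411 537.1 581.2 559.2
201 401 536.6 581.0 558.8
roof zmed 41.1 10767 c [550.4  56.6] size [67.2 79.3] ang 1.75
forktop zmed 102.8 8095 c [553.5  56.9] size [49.5 95.1] ang 1.42
knobtop zmed 75.9 4215 c [505.   55.1] size [42.8 11.6] ang 31.59
housing zmed 36.1 4214 c [531.6  60.8] size [63.3 97.5] ang 88.62
```

View pics/wrist5.png

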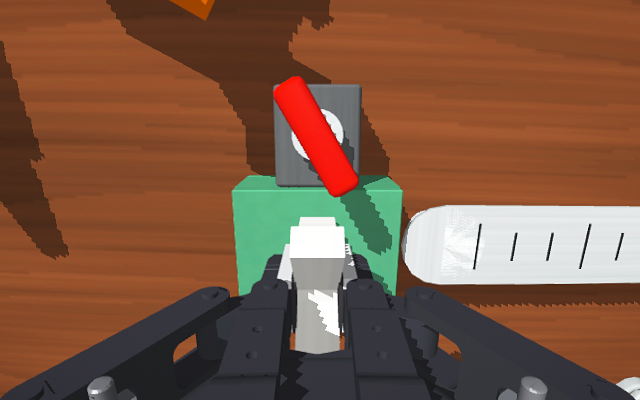

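Aligned to within ~1 mm. I'll nudge 0.8 mm towards the robot and enter slowly.

>>> drive_tool(moves=[[[0,0.0008,0.005,0,0,0,0],[0,0,0.007,0,0,0,0],[0,0,0.008,0,0,0,0],[0,0,0.008,0,0,0,0],[0,0,0.005,0,0,0,0],[0,0,0,0,0,0,0]]])

```text
clock: 9.35
position: [561.5, 91.8, 48.2]
ee_rot: [-0.015, 1.0, 0.0, -0.0]
contact_force: [-0.2, -0.4, -4.9]
gripper_width: 14.8
```

```bash
python3 - <<'E'
from h import *
to(562.6-0.03*60,120,48.0,91.75)
E
```

```text
t 9.35 pos [561.5  91.8  48.2] yaw 91.68 zax [-3.e-04  3.e-04 -1.e+00] w 14.8 F [-0.2 -0.4 -4.9] j6 -1.99
rotvec first [ 0.0003 -0.0003 -0.0012] shift cur axes [-0.1 28.2  0.2] shift goal axes [-0.1 28.2  0.2]
```

>>> drive_tool(moves=[[[0,0,0.008,0,0,0,0],[0,0,0.01,0,0,0,0],[0,0,0.01,0,0,0,0],[0,0,0.01,0,0,0,0],[0,0,0.01,0,0,0,0],[0,0,0.01,0,0,0,0],[0,0,0.01,0,0,0,0],[0,0,0.01,0,0,0,0],[0,0,0.01,0,0,0,0],[0,0,0.01,0,0,0,0],[0,0,0.01,0,0,0,0],[0,0,0.01,0,0,0,0],[0,0,0.005,0,0,0,0],[0,0,0,0,0,0,0]]])

```text
clock: 10.75
position: [557.4, 226.8, 47.9]
ee_rot: [-0.015, 1.0, 0.0, -0.0]
contact_force: [0.2, -0.7, -3.5]
gripper_width: 15.4
```

```bash
python3 - <<'E'
from h import *
to(562.6-0.03*180,240,48.0,91.75)
E
```

```text
t 10.75 pos [557.4 226.8  47.9] yaw 91.75 zax [-3.e-04  4.e-04 -1.e+00] w 15.4 F [ 0.2 -0.7 -3.5] j6 -2.19
rotvec first [ 0.0004 -0.0003 -0.    ] shift cur axes [-0.2 13.2 -0.1] shift goal axes [-0.2 13.2 -0.1]
```

>>> drive_tool(moves=[[[0,0,0.006,0,0,0,0],[0,0,0.004,0,0,0,0],[0,0,0.003,0,0,0,0],[0,0,0.003,0,0,0,0],[0,0,0.003,0,0,0,0]]])

```text
clock: 11.25
position: [556.4, 241.3, 48.2]
ee_rot: [-0.014, 1.0, -0.004, -0.002]
contact_force: [3.7, -12.7, -2.0]
gripper_width: 15.1
```

```bash
python3 - <<'E'
from h import *
to(562.6-0.03*180,240,48.0,91.75)
E
```

```text
t 11.25 pos [556.4 241.3  48.2] yaw 91.59 zax [-0.0045 -0.0087 -1.    ] w 15.1 F [  3.7 -12.7  -2. ] j6 -2.22
rotvec first [-0.0086 -0.0047 -0.0028] shift cur axes [-0.7 -1.3  0.2] shift goal axes [-0.7 -1.3  0.2]
```

>>> drive_tool(moves=[[[0,0,0.003,0,0,0,0],[0,0,0.002,0,-0.008,-0.004,0],[0,0,0.001,0,0,0,0],[0,0,0,0,0,0,0]]])

```text
clock: 11.65
position: [556.5, 241.0, 48.2]
ee_rot: [-0.012, 1.0, -0.004, -0.002]
contact_force: [0.0, -0.6, -4.2]
gripper_width: 15.3
```

```bash
python3 - <<'E'
from h import *
to(562.6-0.03*180,240,48.0,91.75)
snap('wrist','wrist6')
from m import meas
z=np.load('pics/wrist6.npz')
meas('wrist6',520,240,90)
E
```

```text
t 11.65 pos [556.5 241.   48.2] yaw 91.34 zax [-0.0044 -0.009  -0.9999] w 15.3 F [ 0.  -0.6 -4.2] j6 -2.23
rotvec first [-0.0089 -0.0046 -0.0071] shift cur axes [-0.7 -1.   0.2] shift goal axes [-0.7 -1.   0.2]
roof zmed 41.1 10776 c [543.5 241.1] size [67.3 79.4] ang 1.4
forktop zmed 102.8 8194 c [546.6 242.2] size [49.2 95.3] ang 1.13
knobtop zmed 76.1 4206 c [498.2 240.3] size [42.8 11.7] ang 31.18
housing zmed 36.4 4246 c [527.6 255.2] size [122.2  64.1] ang 35.12
```

View pics/wrist6.png

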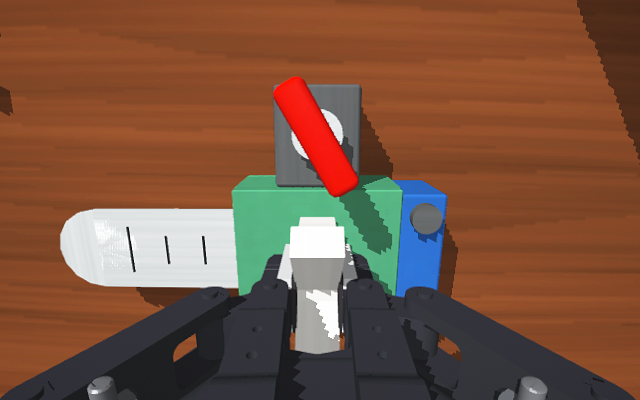

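The green channel meets the blue block at column ~402 with no gap visible. I'll push once more and release while still pressing lightly.

>>> drive_tool(moves=[[[0,0,0,0.001,-0.009,-0.005,-0.006],[0,0,0.004,0,0,0,0],[0,0,0.004,0,0,0,0],[1,0,0.002,0,0,0,0],[1,0,0,0,0,0,0],[1,0,0,0,0,0,0],[1,0,0,0,0,0,0],[1,0,0,0,0,0,0],[1,0,0,0,0,0,0]]])

```text
clock: 12.6
position: [559.0, 247.0, 51.8]
ee_rot: [-0.016, 1.0, -0.003, 0.003]
contact_force: [-0.4, 0.3, -0.9]
gripper_width: 85.3
```

```bash
python3 - <<'E'
from h import *
to(557,241,110,91.75)
E
```

```text
t 12.6 pos [559.  247.   51.8] yaw 91.84 zax [ 0.0053 -0.0055 -1.    ] w 85.3 F [-0.4  0.3 -0.9] j6 -2.23
rotvec first [-0.0056  0.0051  0.0016] shift cur axes [  1.9  -6.2 -58.2] shift goal axes [  2.2  -5.9 -58.2]
```

>>> drive_tool(moves=[[[1,0.001,-0.005,0,-0.006,0.005,0],[1,0,0,-0.015,0,0,0],[1,0,0,-0.025,0,0,0],[1,0,0,-0.025,0,0,0],[1,0,0,-0.015,0,0,0],[1,0,0,0,0,0,0],[1,0,0,0,0,0,0]]])

```text
clock: 13.3
position: [556.7, 239.9, 133.0]
ee_rot: [-0.016, 1.0, 0.0, -0.003]
contact_force: [-0.4, -0.0, -0.4]
gripper_width: 85.7
```

```bash
python3 - <<'E'
from h import *
to(557,241,150,91.75)
s,im,d=snap('wrist','wrist7')
from m import meas
meas('wrist7',530,240,90)
to(499,239,150,123); print(arm.read_state()['joints'])
E
```

```text
t 13.3 pos [556.7 239.9 133. ] yaw 91.83 zax [-5.1e-03  8.0e-04 -1.0e+00] w 85.7 F [-0.4 -0.  -0.4] j6 -2.21
rotvec first [ 0.0009 -0.005   0.0013] shift cur axes [ -0.3   1.1 -17. ] shift goal axes [ -0.3   1.1 -17. ]
roof zmed 40.6 7285 c [550.2 240.9] size [75.4 79.6] ang 1.67
forktop zmed 99.1 809 c [553.8 240.8] size [60.5 15.1] ang 1.86
knobtop zmed 75.3 1437 c [497.8 239.2] size [43.3 11.7] ang 31.5
housing zmed 35.6 2053 c [533.5 251.6] size [115.1 103.2] ang 0.06
t 13.35 pos [556.8 239.9 132.9] yaw 91.83 zax [-5.e-03  5.e-04 -1.e+00] w 85.7 F [-0.4 -0.  -0.7] j6 -2.21
rotvec first [ 0.002  -0.0046 -0.544 ] shift cur axes [ 57.9   1.  -16.8] shift goal axes [ 48.9  30.8 -17.1]
[ 0.67172495  0.43916067 -0.16821122 -0.00424509 -0.96697527 -2.20810416]
```

View pics/wrist7.png

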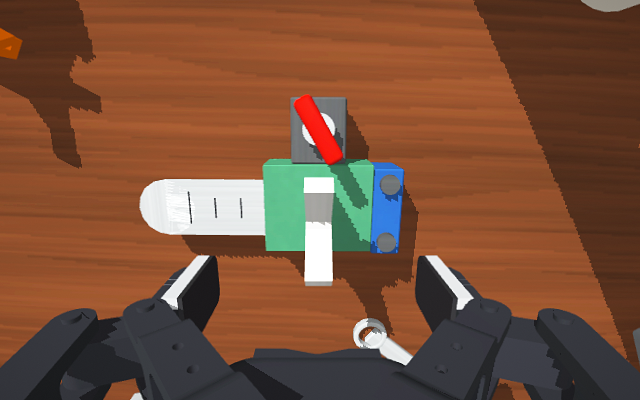

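The bar rest still sits against the blue block (channel edge at column ~373, no gap). The knob is at (318,130), length direction 31.5°. Turning from this wrist side would end near the joint 6 limit, so I'll spin the tool to the equivalent half-turn grasp first, at height.

>>> drive_tool(moves=[[[1,0.005,0,0,0,0,-0.149],[1,0,0,0,0,0,-0.149],[1,0,0,0,0,0,-0.149],[1,0,0,0,0,0,-0.149],[1,0,0,0,0,0,-0.149],[1,0,0,0,0,0,-0.149],[1,0,0,0,0,0,-0.149],[1,0,0,0,0,0,-0.149],[1,0,0,0,0,0,-0.149],[1,0,0,0,0,0,-0.149],[1,0,0,0,0,0,-0.149],[1,0,0,0,0,0,-0.149],[1,0,0,0,0,0,-0.149],[1,0,0,0,0,0,-0.149],[1,0,0,0,0,0,-0.149],[1,0,0,0,0,0,-0.149],[1,0,0,0,0,0,-0.149],[1,0,0,0,0,0,-0.149],[1,0,0,0,0,0,-0.149],[1,0,0,0,0,0,0]]])

```text
clock: 15.35
position: [537.8, 229.9, 102.0]
ee_rot: [0.991, -0.127, -0.023, 0.016]
contact_force: [-0.4, 0.1, 0.0]
gripper_width: 85.7
```

```bash
python3 - <<'E'
from h import *
to(498.3,239.2,120,-58.5)
E
```

```text
t 15.35 pos [537.8 229.9 102. ] yaw -104.57 zax [-0.0506 -0.0265 -0.9984] w 85.7 F [-0.4  0.1  0. ] j6 0.65
rotvec first [ 0.0193  0.0554 -0.8046] shift cur axes [-41.2   1.6 -16.2] shift goal axes [-28.8 -28.5 -18. ]
```

The tool drifted down while spinning, though without contact. I'll raise, level, then finish the turn.

>>> drive_tool(moves=[[[1,0,0,-0.025,0.019,0.055,0],[1,0,0,-0.01,0,0,-0.14],[1,0,0,-0.002,0,0,-0.14],[1,0,0,-0.002,0,0,-0.14],[1,0,0,-0.002,0,0,-0.14],[1,0,0,-0.002,0,0,-0.14],[1,0,0,0,0,0,0],[1,0,0,0,0,0,0]]])

```text
clock: 16.15
position: [535.6, 228.6, 138.5]
ee_rot: [0.975, 0.22, -0.005, 0.014]
contact_force: [-0.9, -0.6, -0.4]
gripper_width: 85.5
```

```bash
python3 - <<'E'
from h import *
to(498.3,239.2,120,-58.5)
E
```

```text
t 16.15 pos [535.6 228.6 138.5] yaw -64.59 zax [-0.0027 -0.0297 -0.9996] w 85.5 F [-0.9 -0.6 -0.4] j6 1.31
rotvec first [ 0.0248  0.0165 -0.1065] shift cur axes [-28.9 -26.   18.2] shift goal axes [-26.3 -28.5  18.5]
```

>>> drive_tool(moves=[[[1,0,0,0,0.025,0.0165,-0.1065],[1,-0.01,-0.01,0,0,0,0],[1,-0.01,-0.01,0,0,0,0],[1,-0.005,-0.007,0.005,0,0,0],[1,0,0,0,0,0,0],[1,0,0,0,0,0,0]]])

```text
clock: 16.75
position: [495.8, 239.2, 131.1]
ee_rot: [0.964, 0.266, -0.002, 0.001]
contact_force: [-0.5, 0.7, -0.4]
gripper_width: 84.9
```

```bash
python3 - <<'E'
from h import *
s,im,d=snap('wrist','wrist8')
from m import meas
meas('wrist8',530,240,90)
to(498.3,239.2,46,-58.5)
E
```

```text
roof zmed 40.7 7658 c [555.8 241.2] size [65.6 79.7] ang 1.72
forktop zmed 99.3 1067 c [555.7 241.6] size [61.3 16.5] ang 1.46
knobtop zmed 75.5 1210 c [499.  240.2] size [44.  11.6] ang 31.5
housing zmed 35.8 1526 c [533.6 242.9] size [ 81.3 116.7] ang 68.7
t 16.8 pos [495.8 239.1 131. ] yaw -59.21 zax [-0.0035 -0.0022 -1.    ] w 85.4 F [-0.6 -0.2 -0.9] j6 1.37
rotvec first [ 0.0001  0.0041 -0.0123] shift cur axes [ 2.6  1.2 85. ] shift goal axes [ 2.2  1.3 85. ]
```

View pics/wrist8.png

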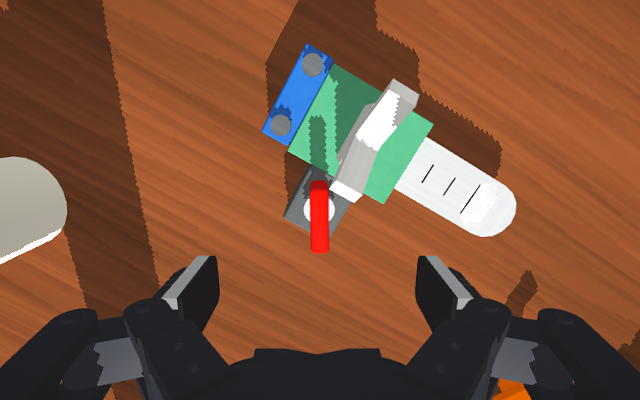

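The knob (318,215) lies square between the pads, and the carriage still sits on the blue block. Descending onto the knob.

>>> drive_tool(moves=[[[1,0.002,0.002,0.01,0,0.004,-0.012],[1,0,0,0.015,0,0,0],[1,0,0,0.015,0,0,0],[1,0,0,0.01,0,0,0],[1,0,0,0,0,0,0],[1,0,0,0,0,0,0]]])

```text
clock: 17.4
position: [500.8, 238.3, 77.3]
ee_rot: [0.963, 0.271, 0.001, 0.0]
contact_force: [-0.6, 0.4, 0.2]
gripper_width: 85.3
```

```bash
python3 - <<'E'
from h import *
to(498.7,239.7,46,-58.5)
E
```

```text
t 17.4 pos [500.8 238.3  77.3] yaw -58.53 zax [ 1.7e-03  5.0e-04 -1.0e+00] w 85.3 F [-0.6  0.4  0.2] j6 1.38
rotvec first [ 0.0005 -0.0017 -0.0005] shift cur axes [-1.1 -2.3 31.3] shift goal axes [-1.1 -2.3 31.3]
```

>>> drive_tool(moves=[[[1,-0.001,-0.002,0.008,0,-0.002,0],[1,0,0,0.01,0,0,0],[1,0,0,0.007,0,0,0],[1,0,0,0.003,0,0,0],[1,0,0,0,0,0,0],[1,0,0,0,0,0,0]]])

```text
clock: 18.0
position: [499.6, 240.2, 47.9]
ee_rot: [0.962, 0.271, 0.001, -0.0]
contact_force: [-0.0, -0.9, 0.0]
gripper_width: 85.5
```

```bash
python3 - <<'E'
from h import *
to(498.7,239.7,46,-58.5)
s,im,d=snap('wrist','wrist9')
from m import meas
meas('wrist9',530,240,90)
E
```

```text
t 18.0 pos [499.6 240.2  47.9] yaw -58.52 zax [ 1.9e-03  8.0e-04 -1.0e+00] w 85.5 F [-0.  -0.9  0. ] j6 1.38
rotvec first [ 0.0003 -0.002  -0.0003] shift cur axes [-1.1 -0.   1.9] shift goal axes [-1.  -0.   1.9]
roof zmed 40.7 15525 c [556.  241.4] size [65.5 79.4] ang 1.66
forktop zmed 99.4 5105 c [511.9 241.8] size [ 81.4 136.5] ang 64.0
knobtop zmed 75.4 3003 c [499.9 240.4] size [44.6 11.5] ang 30.82
housing zmed 35.7 2923 c [534.3 246.7] size [114.7  96.6] ang 1.29
```

View pics/wrist9.png

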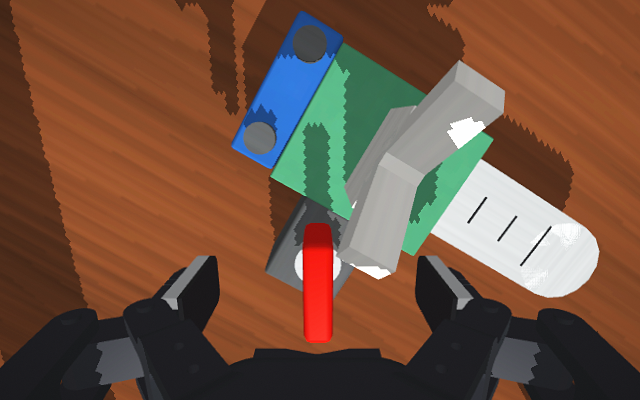

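The pads straddle the red bar (column ~318), clear of the fork. Closing.

>>> drive_tool(moves=[[[0,0,0,0,0,0,0],[0,0,0,0,0,0,0],[0,0,0,0,0,0,0],[0,0,0,0,0,0,0],[0,0,0,0,0,0,0],[0,0,0,0,0,0,0],[0,0,0,0,0,0,0],[0,0,0,0,0,0,0],[0,0,0,0,0,0,0]]])

```text
clock: 18.95
position: [500.3, 240.5, 49.2]
ee_rot: [0.962, 0.271, 0.002, -0.001]
contact_force: [-0.6, -0.5, 0.1]
gripper_width: 11.0
```

```bash
python3 - <<'E'
from h import *
to(499.3,240.0,48,-128)
s,im,d=snap('wrist','wrist10')
from m import meas
meas('wrist10',530,240,90)
E
```

```text
t 18.95 pos [500.3 240.5  49.2] yaw -58.5 zax [ 0.004   0.0023 -1.    ] w 11.0 F [-0.6 -0.5  0.1] j6 1.38
rotvec first [-0.0027 -0.0041  1.213 ] shift cur axes [-1.1 -0.1  1.2] shift goal axes [-0.5  1.   1.2]
roof zmed 40.7 15236 c [555.9 241.3] size [65.5 79.4] ang 1.65
forktop zmed 101.7 9629 c [528.1 256.2] size [90.7 94.7] ang 32.23
knobtop zmed 75.5 2902 c [499.9 240.6] size [44.5 11.8] ang 32.18
housing zmed 35.7 1668 c [532.9 240.6] size [107.1  93.2] ang 7.77
```

View pics/wrist10.png

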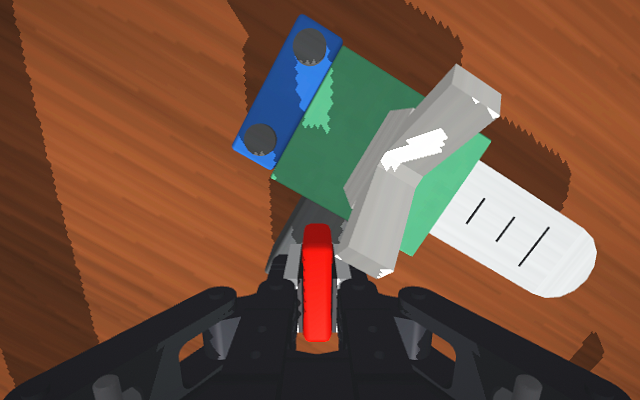

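Gripped at 11 mm. Turning clockwise (positive about the downward tool z) in small chunks.

>>> drive_tool(moves=[[[0,0,0,0,0,0,0.08],[0,0,0,0,0,0,0.1],[0,0,0,0,0,0,0.1],[0,0,0,0,0,0,0.1],[0,0,0,0,0,0,0]]])

```text
clock: 19.5
position: [500.5, 240.3, 49.3]
ee_rot: [0.997, 0.078, 0.002, -0.001]
contact_force: [-0.7, 0.1, 0.4]
gripper_width: 11.1
```

```bash
python3 - <<'E'
from h import *
to(499.5,240.3,48.5,-128)
print(arm.read_state()['wrist_torque'])
E
```

```text
t 19.5 pos [500.5 240.3  49.3] yaw -81.03 zax [ 0.0043  0.0016 -1.    ] w 11.1 F [-0.7  0.1  0.4] j6 0.99
rotvec first [-0.0027 -0.0038  0.8199] shift cur axes [-1.  -0.2  0.8] shift goal axes [-0.9  0.6  0.8]
[-0.04697636  0.08334329 -0.04846741]
```

>>> drive_tool(moves=[[[0,0,0,0,-0.002,-0.004,0.1],[0,0,0,0,0,0,0.1],[0,0,0,0,0,0,0.1],[0,0,0,0,0,0,0.1],[0,0,0,0,0,0,0.1],[0,0,0,0,0,0,0.1],[0,0,0,0,0,0,0.05]]])

```text
clock: 20.2
position: [500.3, 238.7, 49.3]
ee_rot: [0.969, -0.248, 0.0, 0.002]
contact_force: [0.5, -1.5, 0.1]
gripper_width: 10.9
```

```bash
python3 - <<'E'
from h import *
to(499.5,240.3,48.5,-128)
print(arm.read_state()['wrist_torque'])
E
```

```text
t 20.2 pos [500.3 238.7  49.3] yaw -118.71 zax [-5.0e-04 -3.5e-03 -1.0e+00] w 10.9 F [ 0.5 -1.5  0.1] j6 0.33
rotvec first [ 0.0032 -0.0015  0.1622] shift cur axes [-1.5 -1.   0.7] shift goal axes [-1.6 -0.8  0.8]
[-0.13126599 -0.11139267  0.06406846]
```

>>> drive_tool(moves=[[[0,-0.001,-0.001,0,0.003,0,0.06],[0,0,0,0,0,0,0.06],[0,0,0,0,0,0,0.05],[0,0,0,0,0,0,0.05]]])

```text
clock: 20.6
position: [500.2, 238.5, 49.3]
ee_rot: [0.936, -0.352, 0.001, 0.001]
contact_force: [-1.3, 0.7, -0.1]
gripper_width: 10.9
```

```bash
python3 - <<'E'
from h import *
to(499.5,240.3,48.5,-128)
print(arm.read_state()['wrist_torque'])
E
```

```text
t 20.6 pos [500.2 238.5  49.3] yaw -131.17 zax [ 9.0e-04 -3.3e-03 -1.0e+00] w 10.9 F [-1.3  0.7 -0.1] j6 0.11
rotvec first [ 0.002  -0.0028 -0.0554] shift cur axes [-1.7 -0.9  0.8] shift goal axes [-1.6 -1.   0.8]
[0.05138119 0.00494467 0.62771266]
```

Torque has jumped to 0.63 N·m, which means the stop. One more firm push to confirm.

>>> drive_tool(moves=[[[0,0,0,0,0,0,0.05],[0,0,0,0,0,0,0.05]]])

```text
clock: 20.8
position: [500.6, 238.9, 49.3]
ee_rot: [0.92, -0.392, 0.002, 0.002]
contact_force: [0.6, -0.8, -1.3]
gripper_width: 10.8
```

```bash
python3 - <<'E'
from h import *
to(499.5,240.3,48.5,-128)
print(arm.read_state()['wrist_torque'])
snap('wrist','wrist11')
from m import meas
meas('wrist11',530,240,90)
E
```

```text
t 20.8 pos [500.6 238.9  49.3] yaw -136.14 zax [ 0.0025 -0.0048 -1.    ] w 10.8 F [ 0.6 -0.8 -1.3] j6 0.02
rotvec first [ 0.0019 -0.0051 -0.1421] shift cur axes [-1.8 -0.2  0.8] shift goal axes [-1.7 -0.5  0.8]
[ 0.02025911 -0.15791012  1.83847938]
roof zmed 40.6 13457 c [556.4 239.9] size [79.6 65.5] ang 89.34
forktop zmed 101.9 9333 c [518.6 245.5] size [128.1  62.6] ang 14.42
knobtop zmed 75.5 2857 c [500.1 239.7] size [11.8 44.6] ang 46.77
housing zmed 35.7 2425 c [555.7 241.3] size [125.2 107.9] ang 52.47
```

View pics/wrist11.png

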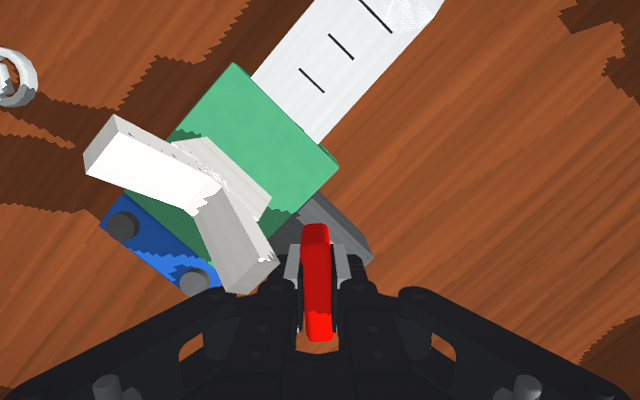

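The knob is at its stop (torque 1.84 N·m). The last push also twisted the carriage ~2° within its play. I'll release and check.

>>> drive_tool(moves=[[[0,0,0,0,0,0,-0.02],[1,0,0,0,0,0,0],[1,0,0,0,0,0,0],[1,0,0,0,0,0,0],[1,0,0,0,0,0,0],[1,0,0,0,0,0,0],[1,0,0,0,0,0,0]]])

```text
clock: 21.55
position: [499.6, 238.6, 48.8]
ee_rot: [0.924, -0.382, 0.001, 0.002]
contact_force: [0.1, -1.0, 0.3]
gripper_width: 85.6
```

```bash
python3 - <<'E'
from h import *
to(499.5,240.3,130,-128)
snap('wrist','wrist12')
from m import meas
meas('wrist12',530,240,90)
E
```

```text
t 21.55 pos [499.6 238.6  48.8] yaw -134.98 zax [ 1.0e-04 -4.5e-03 -1.0e+00] w 85.6 F [ 0.1 -1.   0.3] j6 0.04
rotvec first [ 0.0033 -0.0031 -0.1218] shift cur axes [ -1.   -0.9 -81.2] shift goal axes [ -1.1  -1.3 -81.2]
roof zmed 40.7 13642 c [556.7 239.7] size [79.6 65.5] ang 89.27
forktop zmed 99.4 4592 c [511.8 239.4] size [143.1  63.8] ang 17.79
knobtop zmed 75.4 2971 c [500.5 239.5] size [11.7 44.7] ang 49.06
housing zmed 35.7 3661 c [551.1 245.9] size [133.6 112.5] ang 47.56
```

View pics/wrist12.png

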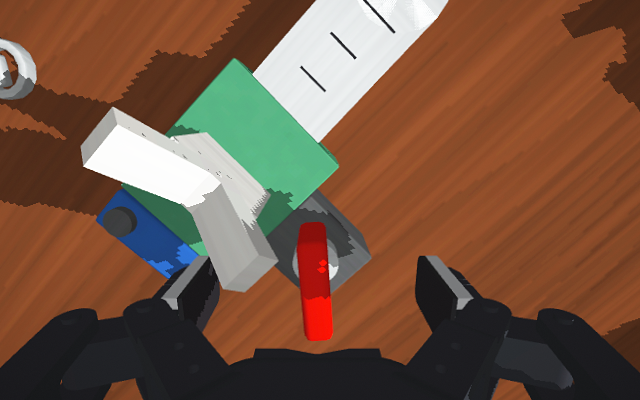

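Knob relative to carriage is −40.2°, so q≈1.40: tight and released. The carriage is left skewed ~2.4° (centre y 239.7, was 241.3). I'll rise and look again.

>>> drive_tool(moves=[[[1,0,0,-0.01,0,0,0],[1,0,0,-0.02,0,0,0],[1,0,0,-0.03,0,0,0],[1,0,0,-0.025,0,0,0],[1,0,0,0,0,0,0],[1,0,0,0,0,0,0]]])

```text
clock: 22.2
position: [500.2, 239.0, 140.0]
ee_rot: [0.924, -0.383, 0.002, 0.001]
contact_force: [-0.0, 0.9, -0.3]
gripper_width: 85.2
```

```bash
python3 - <<'E'
from h import *
to(556.5,240.3,135,-88.3)
snap('wrist','wrist13')
from m import meas
meas('wrist13',530,240,90)
to(556.5,240.3,135,-88.3)
E
```

```text
t 22.2 pos [500.2 239.  140. ] yaw -135.01 zax [ 0.0019 -0.0037 -1.    ] w 85.2 F [-0.   0.9 -0.3] j6 0.04
rotvec first [ 0.0028 -0.0032 -0.8152] shift cur axes [ 38.9 -40.8   5.1] shift goal axes [56.3  0.4  5. ]
roof zmed 40.6 6521 c [556.5 239.9] size [79.8 65.8] ang 89.0
forktop zmed 99.2 886 c [556.5 239.3] size [16.8 60.8] ang 88.77
knobtop zmed 75.4 1095 c [499.8 240.1] size [11.7 43.9] ang 49.01
housing zmed 35.7 1605 c [547.5 248. ] size [126.9 111.7] ang 52.09
t 22.25 pos [500.5 239.1 140.1] yaw -134.99 zax [ 0.0026 -0.0036 -1.    ] w 85.4 F [-0.3  0.8  1.2] j6 0.04
rotvec first [ 0.0024 -0.0039 -0.8148] shift cur axes [ 38.7 -40.4   5.3] shift goal axes [56.   0.5  5.1]
```

View pics/wrist13.png

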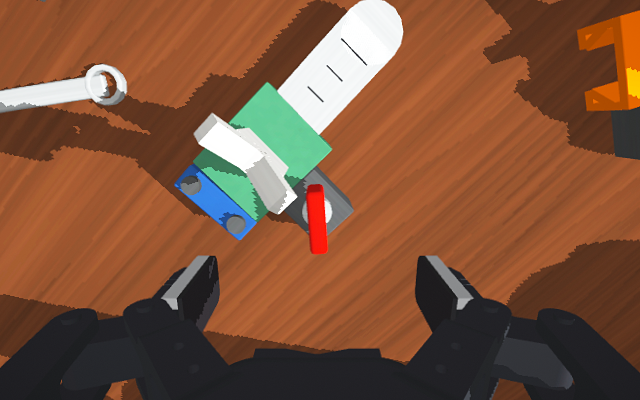

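The carriage is skewed ~2.7° in its play (yaw −1.0° against the rail's 1.7°). I'll re-grip the stem to square it and press it against the block.

>>> drive_tool(moves=[[[1,0,0,-0.005,0.002,-0.004,-0.1],[1,0,0,-0.002,0,0,-0.14],[1,0,0,-0.002,0,0,-0.14],[1,0,0,-0.002,0,0,-0.14],[1,0,0,-0.002,0,0,-0.14],[1,0,0,-0.002,0,0,-0.12],[1,0,0,0,0,0,-0.03],[1,0,0,0,0,0,0],[1,0,0,0,0,0,0]]])

```text
clock: 23.15
position: [496.1, 235.6, 146.6]
ee_rot: [1.0, 0.028, -0.007, 0.005]
contact_force: [-0.3, 0.2, -0.7]
gripper_width: 85.7
```

```bash
python3 - <<'E'
from h import *
to(556.5,239.8,140,-88.3)
E
```

```text
t 23.15 pos [496.1 235.6 146.6] yaw -86.76 zax [-0.0143 -0.0109 -0.9998] w 85.7 F [-0.3  0.2 -0.7] j6 0.89
rotvec first [0.0102 0.0147 0.0269] shift cur axes [60.7 -0.8  5.7] shift goal axes [60.5 -2.4  6.6]
```

>>> drive_tool(moves=[[[1,0,0,0,0.01,0.015,0.027],[1,0.015,-0.001,0,0,0,0],[1,0.02,0,0,0,0,0],[1,0.015,0,0,0,0,0],[1,0.004,0,0,0,0,0],[1,0,0,0,0,0,0],[1,0,0,0,0,0,0]]])

```text
clock: 23.85
position: [549.1, 236.9, 142.9]
ee_rot: [1.0, 0.012, -0.003, 0.002]
contact_force: [-0.1, -0.2, 0.1]
gripper_width: 85.6
```

```bash
python3 - <<'E'
from h import *
to(556.5,239.8,48,-88.3)
E
```

```text
t 23.85 pos [549.1 236.9 142.9] yaw -88.62 zax [-0.0058 -0.0041 -1.    ] w 85.6 F [-0.1 -0.2  0.1] j6 0.92
rotvec first [ 0.004   0.0059 -0.0056] shift cur axes [ 8.  -3.1 94.9] shift goal axes [ 7.5 -2.7 94.9]
```

>>> drive_tool(moves=[[[1,0.008,-0.003,0,0.004,0.006,-0.005],[1,0,0,0.015,0,0,0],[1,0,0,0.015,0,0,0],[1,0,0,0.015,0,0,0],[1,0,0,0.01,0,0,0],[1,0,0,0,0,0,0],[1,0,0,0,0,0,0]]])

```text
clock: 24.55
position: [557.6, 242.1, 88.1]
ee_rot: [1.0, 0.016, 0.002, -0.001]
contact_force: [-0.4, -0.0, -0.2]
gripper_width: 85.5
```

```bash
python3 - <<'E'
from h import *
to(556.5,239.8,49,-88.3)
E
```

```text
t 24.55 pos [557.6 242.1  88.1] yaw -88.12 zax [ 0.0047  0.0029 -1.    ] w 85.5 F [-0.4 -0.  -0.2] j6 0.93
rotvec first [-0.0028 -0.0048  0.0031] shift cur axes [-1.4  2.4 39.1] shift goal axes [-1.2  2.3 39.1]
```

>>> drive_tool(moves=[[[1,-0.001,0.002,0.01,-0.003,-0.004,0.003],[1,0,0,0.012,0,0,0],[1,0,0,0.01,0,0,0],[1,0,0,0.003,0,0,0],[1,0,0,0,0,0,0],[1,0,0,0,0,0,0]]])

```text
clock: 25.15
position: [557.4, 240.5, 51.3]
ee_rot: [1.0, 0.015, 0.001, -0.0]
contact_force: [0.1, -0.8, 0.2]
gripper_width: 85.9
```

```bash
python3 - <<'E'
from h import *
to(556.5,240,49,-88.3)
E
```

```text
t 25.15 pos [557.4 240.5  51.3] yaw -88.29 zax [ 2.4e-03  8.0e-04 -1.0e+00] w 85.9 F [ 0.1 -0.8  0.2] j6 0.93
rotvec first [-0.0007 -0.0025  0.0002] shift cur axes [-0.9  0.4  2.3] shift goal axes [-0.9  0.4  2.3]
```

Closing to square it up.

>>> drive_tool(moves=[[[0,0,0,0,0,0,0],[0,0,0,0,0,0,0],[0,0,0,0,0,0,0],[0,0,0,0,0,0,0],[0,0,0,0,0,0,0],[0,0,0,0,0,0,0],[0,0,0,0,0,0,0],[0,0,0,0,0,0,0]]])

```text
clock: 25.95
position: [558.4, 240.6, 52.8]
ee_rot: [1.0, 0.015, 0.002, -0.001]
contact_force: [0.8, -0.5, 0.5]
gripper_width: 15.3
```

```bash
python3 - <<'E'
from h import *
to(556.5,242,49,-88.3); print(arm.read_state()['wrist_torque'])
E
```

```text
t 25.95 pos [558.4 240.6  52.8] yaw -88.28 zax [ 0.005  0.002 -1.   ] w 15.3 F [ 0.8 -0.5  0.5] j6 0.93
rotvec first [-0.0018 -0.005   0.0003] shift cur axes [-1.9 -1.5  3.8] shift goal axes [-1.8 -1.5  3.8]
[-0.06420755  0.03480819  0.01335873]
```

>>> drive_tool(moves=[[[0,0,-0.003,0,0,0,0],[0,0,-0.003,0,0,0,0],[0,0,-0.004,0,0,0,0]]])

```text
clock: 26.25
position: [558.3, 241.6, 53.4]
ee_rot: [1.0, 0.016, -0.0, 0.007]
contact_force: [5.7, -14.0, 2.3]
gripper_width: 14.9
```

```bash
python3 - <<'E'
from h import *
to(556.5,242,49,-88.3); print(arm.read_state()['wrist_torque'])
E
```

```text
t 26.25 pos [558.3 241.6  53.4] yaw -88.15 zax [-2.000e-04 -1.430e-02 -9.999e-01] w 14.9 F [  5.7 -14.    2.3] j6 0.91
rotvec first [0.0143 0.0006 0.0026] shift cur axes [-1.8 -0.6  4.4] shift goal axes [-1.8 -0.5  4.4]
[-4.10429827 -1.65889321  0.17903722]
```

It's against the block (14 N). Releasing and retreating.

>>> drive_tool(moves=[[[0,0,-0.002,0,0,0,0],[1,0,-0.001,0,0,0,0],[1,0,0,0,0,0,0],[1,0,0,0,0,0,0],[1,0,0,0,0,0,0],[1,0,0,0,0,0,0],[1,0,0,0,0,0,0]]])

```text
clock: 26.95
position: [558.2, 244.0, 53.5]
ee_rot: [1.0, 0.016, -0.0, 0.008]
contact_force: [-0.5, 0.0, 0.7]
gripper_width: 85.3
```

```bash
python3 - <<'E'
from h import *
to(557,241,140,-88.3)
E
```

```text
t 26.95 pos [558.2 244.   53.5] yaw -88.14 zax [-5.000e-04 -1.570e-02 -9.999e-01] w 85.3 F [-0.5  0.   0.7] j6 0.91
rotvec first [0.0157 0.001  0.0027] shift cur axes [ -1.4   4.3 -86.4] shift goal axes [ -1.3   2.9 -86.5]
```

>>> drive_tool(moves=[[[1,0,0.003,0,0.016,0,0],[1,0,0,-0.015,0,0,0],[1,0,0,-0.025,0,0,0],[1,0,0,-0.03,0,0,0],[1,0,0,-0.03,0,0,0],[1,0,0,-0.02,0,0,0],[1,-0.02,0,0,0,0,0],[1,-0.03,0,0,0,0,0],[1,-0.02,0,0,0,0,0],[1,0,0,0,0,0,0],[1,0,0,0,0,0,0]]])

```text
clock: 28.05
position: [486.1, 235.9, 178.6]
ee_rot: [1.0, 0.015, -0.001, -0.005]
contact_force: [0.8, -0.1, 0.3]
gripper_width: 85.4
```

```bash
python3 - <<'E'
from h import *
to(557,241,140,-88.3)
snap('wrist','wrist14'); snap('scene','scene2')
from m import meas
meas('wrist14',530,240,90); print('flat now:')
z=np.load('pics/scene2.npz');p,T=T_cam('scene');C=cloud(p,T,z['d']);hsv=cv2.cvtColor(z['im'],cv2.COLOR_RGB2HSV)
m=(hsv[...,0]>60)&(hsv[...,0]<95)&(hsv[...,1]>70)&(abs(C[...,2]-41)<5)&(np.hypot(C[...,0]-460,C[...,1]+183)<80)
from m import rect; rect(C[m],'flat roof')
E
```

```text
t 28.05 pos [486.1 235.9 178.6] yaw -88.27 zax [-0.0027  0.0092 -1.    ] w 85.4 F [ 0.8 -0.1  0.3] j6 0.86
rotvec first [-0.0093  0.0024  0.0005] shift cur axes [71.1 -2.6 38.5] shift goal axes [71.  -3.  38.6]
roof zmed 40.6 6065 c [557.6 240.9] size [65.4 79.6] ang 1.84
forktop zmed 99.2 687 c [557.6 240.8] size [61.5 15.1] ang 1.84
knobtop zmed 75.3 885 c [500.4 239. ] size [12.2 43.6] ang 51.99
housing zmed 35.7 1087 c [548.7 247.8] size [125.2 118.3] ang 55.78
flat now:
flat roof 485 c [ 459.1 -182.7] size [69.4 79.6] ang 13.33
```

View pics/wrist14.png

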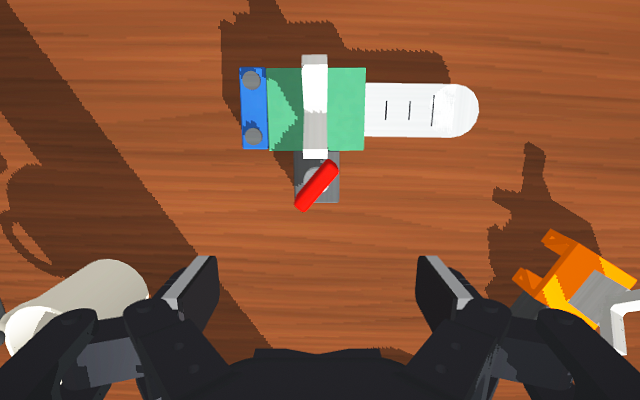

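View pics/scene2.png

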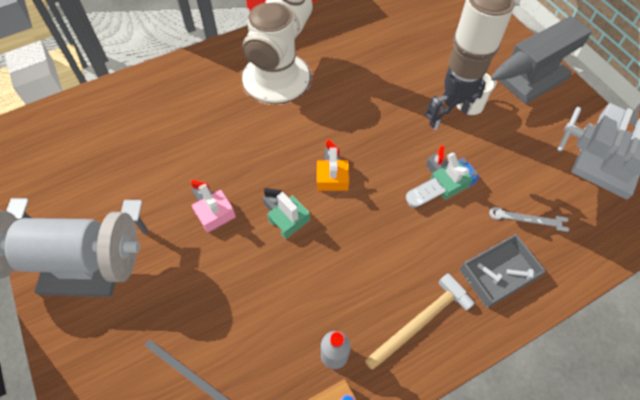

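The carriage is square (1.84°) and flush on the block (column ~268, no gap). The knob is at −39.8° relative to it, so q≈1.40, and the flat stop hasn't moved. Handing in.

```bash
python3 -c "
from bench import arm
print(arm.job_done())"
```

```text
the job is handed in; nothing more can be done
None
```

The bar rest is on the rail, fully home against the blue stop block, with its red knob tight and the gripper clear of everything. I handed the job in at about 28 s.

- **Route:** I gripped the stem, carried the bar rest around the flat stop, and slid it on from the rounded end. It met the block at about 13 N.
- **Tightening:** I turned the knob clockwise to its stop, where the torque rose to 1.8 N·m, and let go.
- **Correction:** that last firm turn left the carriage skewed about 2.7° within its play. After tightening, I gripped the stem again, squared it, pressed it to the block at about 14 N and released.

**Last checks:**
- The carriage sits at 1.8°, against about 1.7° for the rail, with no visible gap at the block.
- The knob reads about 1.40 rad, which is tight.
- The flat stop measures the same as at the start, to within 1 mm.
- The contact force is near zero.

**Disagreement:** the cameras disagreed by about 2.5 mm on the rail's centreline, wrist against the two fixed ones. I used a value nearer the wrist camera, and the bar rest went onto the rail without resistance.

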